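# Pry the battery hatch open, load the pack, snap it shut

### The job

Use the pry tool, not the fingers, to lever up the snapped-shut hatch of the battery box so that it springs open, then lay the tool down flat on the shelf top. Set the battery pack gently into the bay, lengthways between the two low ribs, and press the hatch down until it snaps fully shut. Leave the sticky notes and the stapler where they are.

Things in the scene. Friction and masses are not known exactly. Their poses are not given: they have to be found in the camera images.
- battery_box: White battery box, 130 x 150 x 76 mm (x, y, z), fixed to the shelf top. Origin: centre of its underside. Its front, with the pry slot, is the face at -x (64 mm from the origin); the hinge is at the back (+x). An open-topped bay inside is covered by the flat grey hatch, whose upper face is 81 mm above the shelf top when shut.
- slot (a point): Mid outer edge of the ledge on the box's front face, 69 mm above the shelf: fulcrum for the tool; axes as the box's. The front wall's middle 44 mm (y) is 7 mm lower than the box top: from here a bare ledge runs 12 mm along +x to the hatch's edge and on under the hatch as a slot 7 mm high, 16 mm deep (ends 28 mm from this point).
- bay (a point): Centre of the bay's floor, 30 mm above the shelf top; axes as the box's. The bay is 76 mm in x, centred here, 104 mm in y, 46 mm deep. Two ribs along x, 64 mm long and 8 mm high, stand on the floor with 43 mm free between them; outside them is room for fingers.
- hatch (a joint): Hatch angle (rad): 0 shut, 1.66 fully open (5 degrees past upright). Spring catches hold it shut: lifting it at the slot takes about 12 N, they let go at about 0.055 rad (edge up 6 mm), then a spring (1.3 N at the edge) swings it fully open in 0.6 s. Pressing it shut takes 1 to 2 N till the last 10 mm at the edge, which take about 15 N, till it snaps.
- hatch_hinge (a point): Middle of the hatch's hinge axis (along the box's y) at the back of the box, 76 mm above the shelf. The hatch is 124 mm wide, 5 mm thick and reaches 110 mm from this axis; shut, its underside is level with the axis. In the middle of its front edge an upturned lip, 64 mm wide, reaches 8 mm further out and about 5 mm up.
- hatch_edge (a point): Middle of the hatch's front edge on its upper (outer) face, moving with the hatch: 110 mm from the hinge axis.
- pry_tool: Pry tool, 152 mm long, loose on the shelf top: black ribbed handle 90 x 22 x 22 mm (x, y, z) and a straight flat steel blade in its +x direction, 18 mm wide and 3 mm thick, reaching 62 mm beyond the handle at the handle's mid height. Mass about 90 g. Origin: centre of the handle's underside.
- blade_tip (a point): Middle of the blade's front edge on its underside: 107 mm along the tool's +x from its origin, 9.5 mm above the handle's underside.
- battery: Dark battery pack, 64 x 36 x 36 mm (x, y, z), loose, about 150 g, contacts on both ends (either way round fits). Origin: centre of its underside; x is its long axis.
- note_block: Block of sticky notes, 76 x 76 x 17 mm, bystander; origin: centre of its underside.
- stapler: Stapler, 34 x 135 x 61 mm, bystander behind the box; origin: centre of its underside.
There are look-alikes about, which are no part of the job. Leave any turquoise look-alike of the battery alone.

How it is judged:
On the way, in this order (a step that is already met when the one before it is completed fails the run):
1. the tool levers the hatch up off its shut position, no finger touching the hatch (value of joint hatch between 0.006 and 0.3 rad and contact force between pry_tool and hatch above 1 N and contact force between the fingers and hatch below 0.5 N).
2. the hatch stands open (value of joint hatch above 1.2 rad), for 0.1 s.
3. the battery lies in the bay between the ribs, let go, while the hatch is open (value of joint hatch above 0.8 rad and z of battery in the frame of bay below 0.005 m and horizontal distance between battery and bay below 0.015 m and contact force between the fingers and battery below 0.1 N), for 0.2 s.
At the end, for the whole second after the job is handed in: Hatch snapped shut (joint under 0.015 rad); battery at rest on the bay floor between the ribs, within 15 mm of the bay centre and 0.25 rad of the box's x axis; pry tool at rest, lying flat (within 0.12 rad) on the shelf top (value of joint hatch below 0.015 rad and z of battery in the frame of bay between -0.005 and 0.005 m and horizontal distance between battery and bay below 0.015 m and angle between the x axis of battery and the x axis of battery_box, either way round below 0.25 rad and linear speed of each of battery, pry_tool below 0.02 m/s and height (world z) of pry_tool between -0.005 and 0.025 m and angle between pry_tool's own x axis and vertical between 1.45 and 1.69 rad); the robot touches nothing.
It fails at once if the fingers instead of the tool work the shut hatch: they press on it by over 2 N while it is not open and the battery is still outside (contact force between the fingers and hatch above 2 N and value of joint hatch below 1 rad and horizontal distance between battery and bay above 0.06 m).
It fails at once if the battery is dropped or rammed into the box (over 40 N) (contact force between battery and battery_box above 40 N).
It fails at once if the sticky notes or the stapler are moved by more than 30 mm (distance of any of note_block, stapler from where it was at the start of the episode above 0.03 m).
It also fails if it takes over 72 s, if anything falls off the work surface, if the arm or the gripper's body presses on something with over 40 N, if the wrist force passes 120 N, or if a joint passes its speed limit or range.

### The arm

A 7-joint arm with a two-finger parallel gripper is mounted at the origin on a cart in front of the work surface, level with it; the furniture and walls round the work are solid. World frame = base frame: x ahead of the robot, y to its left, z up, the work surface at z = 0. Lengths are in m, angles in rad, forces in N, time in s.
With the tool pointing down it reaches from about 0.4 to 0.9 m from the base axis. Payload 5.6 kg.
Tool frame: the origin (TCP) lies on the centre line of the jaws, within the pads' length; the fingertips stand 22 mm ahead of it and the grasp point (between the pads) lies 3 mm ahead of it (env.tip_extent is the distance from the TCP to the fingertips, in m); z points along the fingers, y is the line along which they close (so a half turn about z gives the same grasp; the last joint's range is limited). The gripper opens to 92 mm and grips with 3 to 60 N. Pads are 20 mm wide; open, the fingers measure 128 mm over their backs; the gripper's body (75 mm by 189 mm) begins 69 mm behind the grasp point.
Start: joints at [-1.336, 0.468, -0.012, 1.603, 0.006, 1.071, -0.056], TCP at [0.178, 0.625, 0.237] pointing down, gripper open.
Joint ranges: [-2.53, 2.53], [-0.31, 2.02], [-1.57, 1.55], [0.28, 2.44], [-1.29, 4.43], [0.15, 1.84], [-2.92, 2.92]. Speed limits (rad/s): [2.57, 2.57, 3.14, 3.14, 3.14, 3.14, 3.14].

### API

Orientations are given as a 3x3 rotation matrix whose columns are the frame's x, y, z axes.
In Python, from rig import env, optics gives the robot as it stands.
- The arm moves only by the tool move_arm, never from a script. Its arguments are lists of equal length, an entry for each row: "travel": the shift along the world's x, y, z scaled (see below), a list of three; "twist": the turn about the world's z scaled (see below); "fingers": the gripper's target within -1 to 1 (fully open at 1, half-way at 0, shut at -1). A call has 1 to 12 rows; each row is the pose to reach, as a shift and turn from the pose commanded when the call began; what a row does not reach only later rows make up. The controller multiplies each number of a shift by 10 cm and each number of a turn by 1.5 rad. A row lasts 1/8 s, in which the tool goes at most 62.5 mm and 10.7 degrees, less where a joint would pass 70% of its speed; a pose out of reach is approached as far as the arm can. A call with a number of a shift or a turn outside -1 to 1 is refused whole. A call with a gripper value outside its range is refused whole. The fingers move at their own pace and stop on an object; "grip_force" is the grip in N (left out, the last holds). Time passes only in rows, so rows that repeat a pose let the fingers close. It gives the time, the measured TCP pose, the force, the opening and the grip force at its end, in the units of the state.
- env.observe(): the state, without advancing time (a new reading comes with each control period).
- optics.grab_frame(name): name is "scene" or "side" or "wrist"; returns a dict with "color" (480x640x3 uint8, blue, green, red), "range_z" (480x640 float32, m along the optical axis (not along the pixel's ray), 0 where there is no reading), "K" (3x3 intrinsics, pixels), "T" (4x4, takes a point from camera to world coordinates). Camera axes: x right, y up, looking along -z (the intrinsics and any distortion apply to the point x, -y, -z); pixel columns grow to the right and rows downward; lengths in m; the calibration is good to about 2 mm. A picture is of the moment at which its call begins.
- env.close_job(): hands the job in; it is judged then, once.
The state is a dict: "clock": time; "joints": joint angles; "joint_vel": joint speeds; "tau": joint torques, N m; "position": TCP position; "ee_rot": TCP orientation; "wrist_force": force on the tool from outside, world axes, zero at the start; "moment": the same for the moment, N m; "opening": opening from 0.0 (shut) to 1.0 (fully open); "finger_force": force on a finger pad.
Only numpy, scipy, OpenCV 4.12 (cv2) and the standard library are available. Lean on these libraries where they do the work, as an engineer would, in place of code of your own. Each camera call takes 0.05 s, during which the arm holds its last target. There are 200 camera calls.

## Working session

There is one attempt and no reset: what is moved stays moved. The work goes in short steps, Python scripts to look and compute and a tool call to move; the robot and the scene stay as the last step left them, time stands still between calls to the robot, and variables do not carry over. Pictures are saved under pics/ and viewed, at most 10 in all, crops included, and the job is handed in when it is done.

Besides the shell and the picture viewer there is one more tool, called after ">>>" in YAML: its name, and indented under it one key for each argument. move_arm: Moves the arm, as the interface text tells. Its arguments: {"type":"object","properties":{"travel":{"type":"array","items":{"type":"array","items":{"type":"number","minimum":-1,"maximum":1}}},"twist":{"type":"array","items":{"type":"number","minimum":-1,"maximum":1}},"fingers":{"type":"array","items":{"type":"number"}},"grip_force":{"type":"number"}},"required":["travel","twist","fingers"]}

```bash
mkdir -p pics; ls
python3 - <<'E'
from rig import env, optics
import cv2, numpy as np
print(env.observe(), env.tip_extent)
for n in ["scene","side"]:
    f=optics.grab_frame(n); cv2.imwrite(f"pics/{n}0.png",f["color"]); np.savez(f"/tmp/{n}0.npz",**f); print(n,f["K"],f["T"])
E
```

```text
pics
{'clock': 0.0, 'joints': array([-1.33601263,  0.46834693, -0.01161042,  1.60359895,  0.00598158,
        1.07137102, -0.05630829]), 'joint_vel': array([-2.03442532e-03,  1.41978402e-04,  5.57263166e-04,  2.66569960e-05,
       -1.06996765e-03,  8.54863153e-04,  2.04206323e-04]), 'tau': array([-1.89821199e-04, -5.20579684e+01, -1.24751034e-02, -2.43748695e+01,
       -5.66543767e-02,  1.73762615e-02,  1.61301787e-04]), 'position': array([0.17815732, 0.62456266, 0.23567014]), 'ee_rot': array([[-9.61645167e-01,  2.74296259e-01, -3.66265968e-04],
       [ 2.74296485e-01,  9.61643758e-01, -1.64940783e-03],
       [-1.00209016e-04, -1.68661054e-03, -9.99998573e-01]]), 'wrist_force': array([ 0.61641697, -0.97874741,  0.3985156 ]), 'moment': array([0.00372113, 0.0239959 , 0.00936202]), 'finger_force': 0.0, 'opening': 0.9984192593424148} 0.022
scene [[554.91731091   0.         325.47076879]
 [  0.         554.91731091 229.11863824]
 [  0.           0.           1.        ]] [[ 0.90273483  0.30679356 -0.3015751   0.19405991]
 [-0.43015743  0.63416199 -0.64249759 -0.77593977]
 [-0.00586666  0.70972972  0.70444965  0.98432677]
 [ 0.          0.          0.          1.        ]]
side [[599.49544641   0.         319.06579581]
 [  0.         599.49544641 233.71660657]
 [  0.           0.           1.        ]] [[ 0.96578815  0.13724123 -0.22004112  0.297969  ]
 [-0.25931264  0.52151964 -0.8128802  -0.95818017]
 [ 0.00319509  0.84212951  0.53926588  0.74419872]
 [ 0.          0.          0.          1.        ]]
```

View pics/scene0.png

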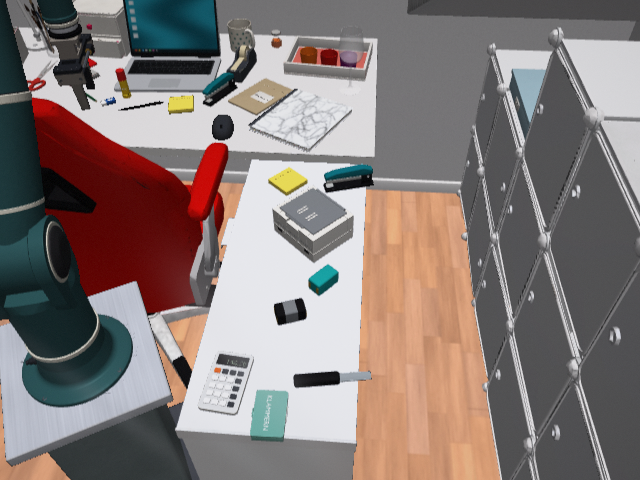

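View pics/side0.png

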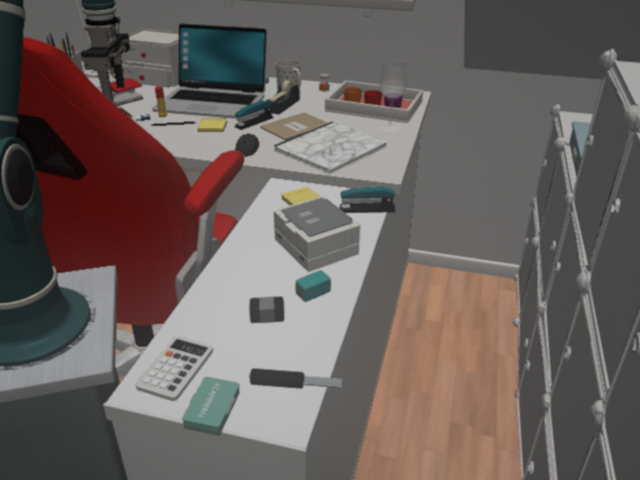

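```bash
cat > h.py <<'E'
import numpy as np, cv2
def cloud(f):
    K,T,z=f["K"],f["T"],f["range_z"]
    v,u=np.mgrid[:z.shape[0],:z.shape[1]]
    P=np.stack([(u-K[0,2])/K[0,0]*z,-(v-K[1,2])/K[1,1]*z,-z],-1)
    return P@T[:3,:3].T+T[:3,3]
def rect(P):
    r=cv2.minAreaRect((P[:,:2]*1000).astype(np.float32)); return np.round(r[0]),np.round(r[1]),round(r[2],1),np.round(cv2.boxPoints(r)).tolist()
def blobs(P,m,amin=40):
    n,l,s,c=cv2.connectedComponentsWithStats(m.astype(np.uint8))
    for i in range(1,n):
        if s[i,4]>=amin:
            Q=P[l==i]; print("px",np.round(c[i]),s[i,4],"z",np.round(np.percentile(Q[:,2],[5,50,95])*1000,1),rect(Q))
E
python3 - <<'E'
from h import *
for n in ["scene","side"]:
    f=dict(np.load(f"/tmp/{n}0.npz")); P=cloud(f); z=P[...,2]; v=f["range_z"]>0
    c=f["color"].astype(int); roi=np.zeros(z.shape,bool); roi[160:440,200:400]=1
    print(n,"table z",np.median(z[roi&v&(abs(z)<.01)]))
    print("high"); blobs(P,roi&v&(z>.072)&(z<.09))
    print("mid"); blobs(P,roi&v&(z>.012)&(z<.06))
    print("dark"); blobs(P,roi&v&(c.max(-1)<60)&(z>.005)&(z<.06))
f=dict(np.load("/tmp/scene0.npz"))
a=cv2.resize(f["color"][165:275,255:385],None,fx=6,fy=5.4,interpolation=cv2.INTER_CUBIC)
cv2.imwrite("pics/c1.png",a)
E
```

```text
scene table z 0.00022050593371941707
high
px [213. 194.] 194 z [73.3 83.1 89.4] (array([401., 307.]), array([229.,  18.]), 54.9, [[328.0, 219.0], [343.0, 209.0], [474.0, 396.0], [460.0, 406.0]])
px [313. 213.] 2339 z [75.1 81.3 85.2] (array([579., 119.]), array([134., 155.]), 16.6, [[493.0, 174.0], [537.0, 25.0], [665.0, 64.0], [621.0, 212.0]])
mid
px [348. 173.] 890 z [12.7 34.  58.6] (array([727., 291.]), array([127., 204.]), 60.1, [[607.0, 287.0], [784.0, 185.0], [847.0, 295.0], [670.0, 397.0]])
px [287. 180.] 526 z [13.1 16.7 20. ] (array([598., 326.]), array([79., 81.]), 19.0, [[547.0, 351.0], [573.0, 275.0], [648.0, 301.0], [622.0, 377.0]])
px [208. 220.] 139 z [13.  22.8 38.6] (array([358., 264.]), array([88., 24.]), 57.2, [[324.0, 234.0], [344.0, 221.0], [392.0, 295.0], [371.0, 307.0]])
px [313. 239.] 1073 z [14.8 36.7 58.1] (array([554.,  79.]), array([102., 197.]), 57.1, [[443.0, 90.0], [609.0, -17.0], [664.0, 68.0], [498.0, 176.0]])
px [323. 279.] 531 z [16.3 35.4 39.3] (array([532., -42.]), array([68., 38.]), 20.5, [[494.0, -36.0], [507.0, -72.0], [571.0, -48.0], [558.0, 
[... 2761 characters left out ...]
 [[397.0, -108.0], [459.0, -120.0], [467.0, -80.0], [404.0, -68.0]])
px [287. 377.] 876 z [12.4 19.6 23.4] (array([ 443., -271.]), array([ 27., 147.]), 71.1, [[369.0, -260.0], [508.0, -308.0], [517.0, -282.0], [378.0, -235.0]])
px [216. 401.] 1571 z [18.3 22.7 25. ] (array([ 308., -293.]), array([96., 61.]), 65.3, [[260.0, -323.0], [316.0, -349.0], [356.0, -262.0], [300.0, -237.0]])
dark
px [373. 206.] 389 z [ 6.1 10.1 35.7] (array([746., 241.]), array([ 41., 127.]), 77.2, [[679.0, 235.0], [804.0, 207.0], [813.0, 247.0], [688.0, 275.0]])
px [281. 381.] 356 z [ 6.8 14.  22.4] (array([ 414., -267.]), array([17., 85.]), 71.4, [[371.0, -261.0], [451.0, -288.0], [457.0, -272.0], [376.0, -245.0]])
```

View pics/c1.png

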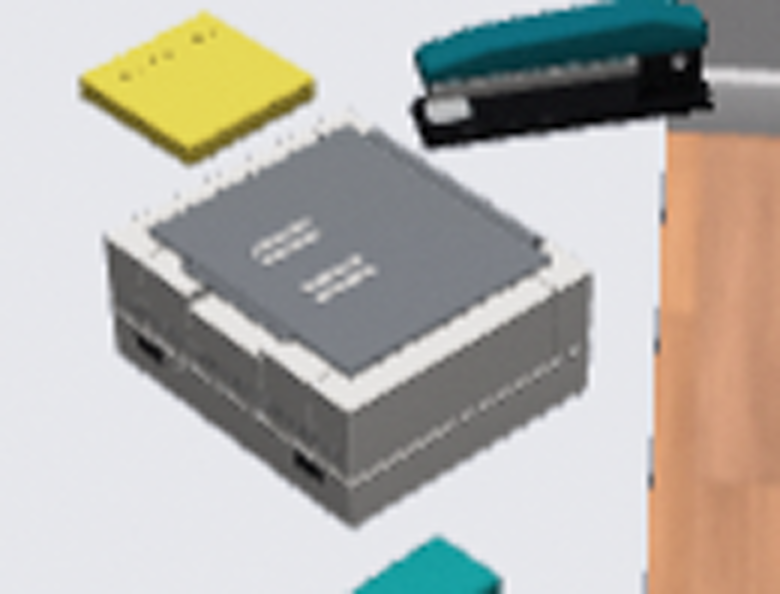

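>>> move_arm:
  travel:
    - [0.25,-0.5,0]
    - [0.5,-1,0]
  twist: [0,0]
  fingers: [1,1]

```text
clock: 0.35
position: [0.2285, 0.5237, 0.2357]
ee_rot: [[-0.962, 0.273, -0.0], [0.273, 0.962, -0.001], [-0.0, -0.001, -1.0]]
wrist_force: [1.5, -0.4, 0.9]
opening: 1.001
finger_force: 0.0
```

>>> move_arm:
  travel:
    - [0.25,-0.5,0]
    - [0.5,-1,0]
  twist: [0,0]
  fingers: [1,1]

```text
clock: 0.6
position: [0.2789, 0.4232, 0.2363]
ee_rot: [[-0.962, 0.274, -0.0], [0.274, 0.962, -0.0], [-0.0, -0.0, -1.0]]
wrist_force: [0.0, -0.1, 0.3]
opening: 1.001
finger_force: 0.0
```

>>> move_arm:
  travel:
    - [0.25,-0.5,0]
    - [0.5,-1,0]
  twist: [0,0]
  fingers: [1,1]

```text
clock: 0.85
position: [0.3288, 0.3232, 0.2365]
ee_rot: [[-0.962, 0.274, -0.0], [0.274, 0.962, -0.0], [0.0, -0.0, -1.0]]
wrist_force: [0.6, -0.3, -0.4]
opening: 1.0
finger_force: 0.0
```

>>> move_arm:
  travel:
    - [0.25,-0.5,0]
    - [0.5,-1,0]
  twist: [0,0]
  fingers: [1,1]

```text
clock: 1.1
position: [0.3787, 0.2233, 0.2366]
ee_rot: [[-0.962, 0.274, 0.0], [0.274, 0.962, 0.0], [-0.0, 0.0, -1.0]]
wrist_force: [0.1, 0.4, 0.6]
opening: 1.002
finger_force: 0.0
```

>>> move_arm:
  travel:
    - [0.2,-0.5,0]
    - [0.4,-1,0]
  twist: [0,-0.05]
  fingers: [1,1]

```text
clock: 1.35
position: [0.4186, 0.1233, 0.2366]
ee_rot: [[-0.938, 0.347, 0.0], [0.347, 0.938, 0.0], [-0.0, 0.0, -1.0]]
wrist_force: [1.0, -0.0, -1.3]
opening: 1.002
finger_force: 0.0
```

>>> move_arm:
  travel:
    - [0,-0.5,0]
    - [0,-1,0]
  twist: [0,0]
  fingers: [1,1]

```text
clock: 1.6
position: [0.4181, 0.0234, 0.2365]
ee_rot: [[-0.938, 0.346, -0.0], [0.346, 0.938, -0.0], [0.0, -0.0, -1.0]]
wrist_force: [0.6, 0.2, 0.8]
opening: 0.996
finger_force: 0.0
```

>>> move_arm:
  travel:
    - [0,-0.5,0]
    - [0,-1,0]
  twist: [0,0]
  fingers: [1,1]

```text
clock: 1.85
position: [0.4179, -0.0765, 0.2366]
ee_rot: [[-0.938, 0.345, 0.0], [0.345, 0.938, 0.0], [-0.0, 0.0, -1.0]]
wrist_force: [-0.2, -0.4, 0.9]
opening: 1.0
finger_force: 0.0
```

>>> move_arm:
  travel:
    - [0,-0.5,0]
    - [0,-0.9,0]
    - [0,-0.9,0]
  twist: [0,0,0]
  fingers: [1,1,1]

```text
clock: 2.22
position: [0.4177, -0.1677, 0.2366]
ee_rot: [[-0.936, 0.351, -0.0], [0.351, 0.936, -0.001], [-0.0, -0.001, -1.0]]
wrist_force: [-0.3, 0.5, -0.5]
opening: 1.0
finger_force: 0.0
```

Run:
```python
from rig import env, optics
from h import *
f=optics.grab_frame("wrist"); cv2.imwrite("pics/w1.png",f["color"]); np.savez("/tmp/w1.npz",**f)
print(f["K"],f["T"])
P=cloud(f); z=P[...,2]; v=f["range_z"]>0
blobs(P,v&(z>.007)&(z<.06),300)
```

```text
[[414.25824116   0.         317.64483112]
 [  0.         414.25824116 242.65290339]
 [  0.           0.           1.        ]] [[ 3.51133580e-01 -9.09252698e-01 -2.23527939e-01  3.56383118e-01]
 [ 9.36325065e-01  3.40786558e-01  8.46161577e-02 -1.44605701e-01]
 [-7.62152944e-04 -2.39006386e-01  9.71017696e-01  3.84642369e-01]
 [ 0.00000000e+00  0.00000000e+00  0.00000000e+00  1.00000000e+00]]
px [233.  46.] 13887 z [ 9.7 11.4 14.1] (array([ 256., -185.]), array([128.,  78.]), 54.5, [[187.0, -215.0], [251.0, -260.0], [325.0, -156.0], [262.0, -111.0]])
px [138. 145.] 8120 z [21.1 22.8 24.1] (array([ 306., -290.]), array([91., 66.]), 61.5, [[256.0, -315.0], [313.0, -346.0], [357.0, -266.0], [299.0, -234.0]])
px [405. 201.] 3463 z [20.  35.7 37.2] (array([431., -92.]), array([37., 65.]), 80.1, [[396.0, -104.0], [460.0, -115.0], [466.0, -79.0], [403.0, -68.0]])
px [225. 270.] 3556 z [11.3 20.4 22.8] (array([ 445., -271.]), array([ 23., 153.]), 68.9, [[370.0, -255.0], [512.0, -310.0], [521.0, -288.0], [378.0, -233.0]])
px [600. 263.] 3964 z [ 9.5 32.2 57. ] (array([547.,  56.]), array([ 57., 116.]), 56.4, [[483.0, 64.0], [579.0, 0.0], [611.0, 47.0], [515.0, 111.0]])
px [488. 282.] 2870 z [15.2 35.7 37.1] (array([533., -43.]), array([64., 37.]), 19.7, [[496.0, -37.0], [509.0, -71.0], [569.0, -50.0], [557.0, -15.0]])
```

View pics/w1.png

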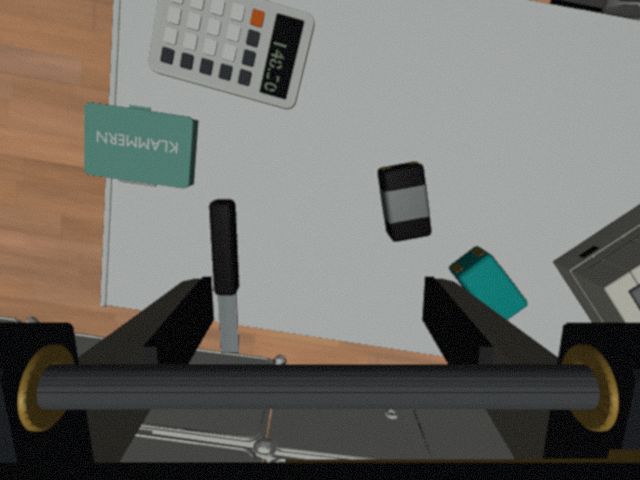

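>>> move_arm:
  travel:
    - [-0.01,-0.5,-0.3]
    - [-0.02,-0.92,-0.8]
    - [-0.02,-0.92,-1]
  twist: [0,0,0]
  fingers: [1,1,1]

```text
clock: 2.65
position: [0.415, -0.2577, 0.1343]
ee_rot: [[-0.938, 0.348, -0.003], [0.348, 0.938, 0.0], [0.003, -0.001, -1.0]]
wrist_force: [0.6, 0.9, -0.1]
opening: 1.002
finger_force: 0.0
```

>>> move_arm:
  travel:
    - [0,0,-0.5]
    - [0,0,-0.9]
    - [0,0,-1]
  twist: [0,0,0]
  fingers: [1,1,1]

```text
clock: 3.02
position: [0.4151, -0.2547, 0.0344]
ee_rot: [[-0.939, 0.344, -0.004], [0.344, 0.939, 0.003], [0.005, 0.001, -1.0]]
wrist_force: [1.0, -0.7, 0.2]
opening: 1.003
finger_force: 0.0
```

>>> move_arm:
  travel:
    - [0,0,-0.11]
    - [0,0,-0.11]
    - [0,0,-0.11]
    - [0,0,-0.11]
    - [0,0,-0.11]
    - [0,0,-0.11]
    - [0,0,-0.11]
  twist: [0,0,0,0,0,0,0]
  fingers: [1,-1,-1,-1,-1,-1,-1]
  grip_force: 30

```text
clock: 3.9
position: [0.4163, -0.2569, 0.0256]
ee_rot: [[-0.938, 0.346, 0.0], [0.346, 0.938, 0.0], [-0.0, 0.0, -1.0]]
wrist_force: [0.5, -0.2, -0.8]
opening: 0.373
finger_force: 0.0
```

>>> move_arm:
  travel:
    - [0,0,0]
    - [0,0,0]
    - [0,0,0]
    - [0,0,0.2]
    - [0,0,0.6]
    - [0,0,1]
  twist: [0,0,0,0,0,0]
  fingers: [-1,-1,-1,-1,-1,-1]
  grip_force: 40

```text
clock: 4.65
position: [0.4158, -0.2567, 0.1263]
ee_rot: [[-0.938, 0.346, -0.001], [0.346, 0.938, 0.0], [0.001, -0.0, -1.0]]
wrist_force: [0.8, -0.1, -0.4]
opening: 0.234
finger_force: 40.0
```

>>> move_arm:
  travel:
    - [0,0.3,0.1]
    - [0,0.7,0.2]
    - [0,1,0.2]
  twist: [0.1,0.2,0.3]
  fingers: [-1,-1,-1]

```text
clock: 5.03
position: [0.4164, -0.1554, 0.1462]
ee_rot: [[-0.995, -0.103, 0.001], [-0.103, 0.995, 0.001], [-0.001, 0.0, -1.0]]
wrist_force: [0.7, -0.7, -0.9]
opening: 0.239
finger_force: 40.0
```

>>> move_arm:
  travel:
    - [-0.05,0.4,0]
    - [-0.15,0.8,0]
    - [-0.15,1,0]
  twist: [0.06,0.13,0.13]
  fingers: [-1,-1,-1]

```text
clock: 5.4
position: [0.4001, -0.0549, 0.1454]
ee_rot: [[-0.957, -0.291, -0.001], [-0.291, 0.957, 0.001], [0.001, 0.001, -1.0]]
wrist_force: [0.7, -0.4, 0.2]
opening: 0.236
finger_force: 40.0
```

>>> move_arm:
  travel:
    - [0,0.4,0]
    - [0,0.8,0]
    - [0,1,0]
  twist: [0,0,0]
  fingers: [-1,-1,-1]

```text
clock: 5.78
position: [0.4008, 0.045, 0.1455]
ee_rot: [[-0.957, -0.29, -0.0], [-0.29, 0.957, 0.0], [0.0, 0.001, -1.0]]
wrist_force: [0.1, -0.2, -0.7]
opening: 0.235
finger_force: 40.0
```

>>> move_arm:
  travel:
    - [0,0.2,-0.2]
    - [0,0.2,-0.3]
    - [0,0.2,-0.3]
    - [0,0.2,-0.3]
  twist: [0,0,0,0]
  fingers: [-1,-1,-1,-1]

```text
clock: 6.28
position: [0.4015, 0.0622, 0.1159]
ee_rot: [[-0.958, -0.286, 0.0], [-0.286, 0.958, -0.0], [-0.0, -0.0, -1.0]]
wrist_force: [-0.6, 0.6, -0.8]
opening: 0.239
finger_force: 40.0
```

Run:
```python
from rig import env, optics
from h import *
fs={n:optics.grab_frame(n) for n in ["scene","side","wrist"]}
np.savez("/tmp/g.npz",**{n+k:v for n,f in fs.items() for k,v in f.items()})
a=np.hstack([cv2.resize(fs[n]["color"][140:340,220:400],(390,433),interpolation=cv2.INTER_CUBIC) for n in ["scene","side"]])
cv2.imwrite("pics/g.png",a)
cv2.imwrite("pics/gw.png",fs["wrist"]["color"])
```

```text
(no output)
```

View pics/g.png

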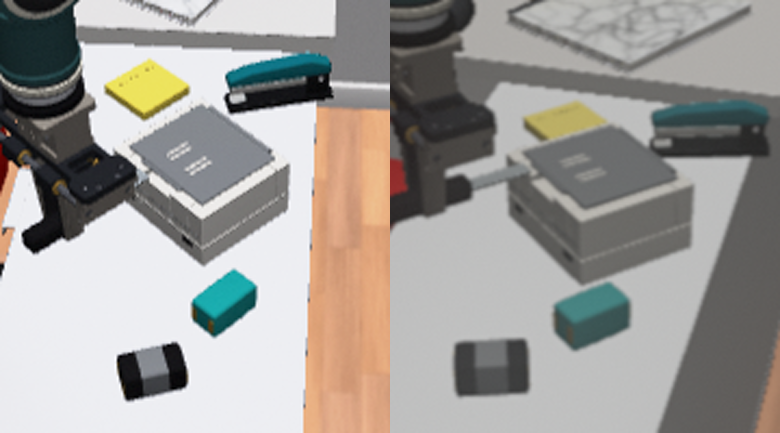

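View pics/gw.png

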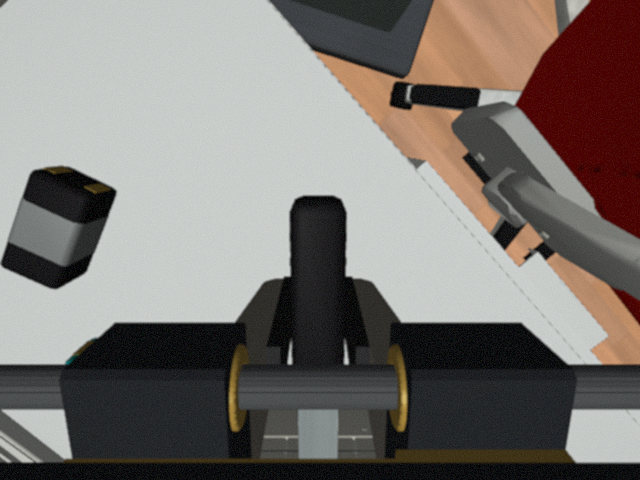

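Run:
```python
from h import *
g=np.load("/tmp/g.npz")
F={n:{k:g[n+k] for k in["color","range_z","K","T"]} for n in["scene","side","wrist"]}
f=F["wrist"];T=f["T"];print(np.round(T,3).tolist())
P=cloud(f);u=np.array([.957,.289]);S=np.array([.518,.0985])
def loc(P): d=P[...,:2]-S; return np.stack([d@u,d@np.array([-u[1],u[0]]),P[...,2]],-1)*1000
L=loc(P);z=f["range_z"]>0
Q=L[198:290,280:360][(z&(P[...,2]>.09))[198:290,280:360]];
Q=Q[Q[:,0]<-122]
for a,b in[(-175,-160),(-160,-150),(-150,-140),(-140,-130)]:
    q=Q[(Q[:,0]>a)&(Q[:,0]<b)]; print("handle",a,len(q),np.round(np.percentile(q[:,2],[50,90]),1) if len(q) else'',np.round(np.median(q,0),1) if len(q) else '')
print("tail min x",np.round(np.percentile(Q[:,0],[1,3]),1))
Q=L[405:462,262:376];print("wrist low",Q[::8,::14].round(0).tolist()[:3])
b=Q[(Q[...,2]>90)];print(len(b))
for n in["side","scene"]:
    L=loc(cloud(F[n])); m=(L[...,2]>88)&(L[...,2]<125)&(L[...,0]>-90)&(L[...,0]<30)&(abs(L[...,1])<25)
    Q=L[m]
    for a in range(-90,30,10):
        q=Q[(Q[:,0]>=a)&(Q[:,0]<a+10)]
        if len(q)>3: print(n,a,len(q),np.round(np.median(q,0),1),np.round(np.ptp(q[:,1]),1))
    # box walls: ledge and top
    m=(abs(L[...,2]-76)<4)&(L[...,0]>-15)&(L[...,0]<13)&(abs(L[...,1])<85)
    q=L[m]; e=[[y,round(float(np.percentile(q[abs(q[:,1]-y)<6][:,0],5)),1)] for y in(-65,-50,-35,35,50) if (abs(q[:,1]-y)<6).sum()>3]; print(n,"front edge",e)
    m=(L[...,2]>72)&(L[...,2]<90)&(L[...,0]>-5)&(L[...,0]<140); q=L[m]; print("y extents of box",np.percentile(q[:,1],[.5,99.5]).round(1),"x",np.percentile(q[:,0],[.5,99.5]).round(1))
    m=(abs(L[...,2]-69)<3)&(L[...,0]>-5)&(L[...,0]<14)&(abs(L[...,1])<40); q=L[m]; print("ledge",len(q),np.percentile(q[:,1],[3,97]).round(1) if len(q) else '')
```

```text
[[-0.286, -0.93, -0.23, 0.339], [0.958, -0.278, -0.069, 0.043], [0.0, -0.24, 0.971, 0.264], [0.0, 0.0, 0.0, 1.0]]
handle -175 1020 [111.  112.7] [-163.2   -1.6  111. ]
handle -160 1487 [112.1 113. ] [-155.1   -1.8  112.1]
handle -150 1412 [112.1 113.1] [-145.    -1.8  112.1]
handle -140 1463 [111.9 112.9] [-134.7   -1.5  111.9]
tail min x [-166.  -165.3]
wrist low [[[-142.0, -12.0, 199.0], [-142.0, -9.0, 199.0], [-142.0, -7.0, 200.0], [-142.0, -4.0, 200.0], [-142.0, -2.0, 200.0], [-142.0, 1.0, 199.0], [-141.0, 4.0, 198.0], [-142.0, 6.0, 199.0], [-143.0, 8.0, 201.0]], [[-117.0, -16.0, 168.0], [1.0, -32.0, 7.0], [1.0, -22.0, 7.0], [-69.0, -8.0, 102.0], [-70.0, -2.0, 103.0], [-69.0, 5.0, 103.0], [2.0, 18.0, 6.0], [1.0, 28.0, 7.0], [-119.0, 13.0, 170.0]], [[-115.0, -17.0, 168.0], [1.0, -31.0, 15.0], [1.0, -21.0, 15.0], [-65.0, -8.0, 103.0], [-65.0, -2.0, 102.0], [-66.0, 5.0, 103.0], [2.0, 18.0, 14.0], [1.0, 27.0, 15.0], [-116.0, 13.0, 170.0]]]
3143
side -90 62 [-85.5 -10.6 109.1] 23.5
side -80 24 [-77.5 -10.5 103.2] 23.0
side -70 31 [-64.9  -5.3 103. ] 20.9
side -60 27 [-54.6  -4.8 103. ] 20.7
side -50 25 [-44.7  -4.6 102.5] 20.0
side -40 28 [-36.5  -5.5 103.1] 18.9
side -30 27 [-24.3  -5.3 102.4] 20.7
side -20 14 [-17.1  -4.1 102.8] 17.2
side front edge [[-65, 0.6], [-50, 1.0], [-35, 1.1], [35, 7.4], [50, -0.2]]
y extents of box [-756.3 1483.3] x [ -0.5 137.2]
ledge 87 [-34.2  27.6]
scene -30 15 [-22.9  -5.7 103.8] 14.3
scene -20 11 [-17.5   2.2 103.1] 19.9
scene front edge [[-65, 0.1], [-50, -0.7], [-35, -0.1], [35, 1.7], [50, 2.5]]
y extents of box [-800.5 1509. ] x [ -0.9 134.8]
ledge 78 [-33.4  23.6]
```

>>> move_arm:
  travel:
    - [0,0,-0.15]
    - [0,0,-0.29]
    - [0,0,-0.29]
    - [0,0,-0.29]
  twist: [0.003,0.003,0.003,0.003]
  fingers: [-1,-1,-1,-1]

```text
clock: 6.92
position: [0.4014, 0.0629, 0.0867]
ee_rot: [[-0.956, -0.292, 0.0], [-0.292, 0.956, -0.0], [0.0, -0.0, -1.0]]
wrist_force: [-0.2, 0.6, -1.7]
opening: 0.237
finger_force: 40.0
```

>>> move_arm:
  travel:
    - [0.09,0.026,0]
    - [0.17,0.05,0]
    - [0.24,0.07,0]
    - [0.24,0.07,0]
  twist: [0,0,0,0]
  fingers: [-1,-1,-1,-1]

```text
clock: 7.42
position: [0.426, 0.0703, 0.0866]
ee_rot: [[-0.956, -0.293, 0.001], [-0.293, 0.956, 0.0], [-0.001, -0.0, -1.0]]
wrist_force: [0.2, 0.3, -0.9]
opening: 0.235
finger_force: 40.0
```

>>> move_arm:
  travel:
    - [0.05,0.015,0]
    - [0.1,0.03,0]
    - [0.143,0.043,0]
    - [0.143,0.043,0]
  twist: [0,0,0,0]
  fingers: [-1,-1,-1,-1]

```text
clock: 7.92
position: [0.44, 0.0745, 0.0866]
ee_rot: [[-0.956, -0.292, 0.0], [-0.292, 0.956, -0.0], [-0.0, -0.0, -1.0]]
wrist_force: [-0.3, -0.0, -1.8]
opening: 0.232
finger_force: 40.0
```

Run:
```python
from rig import env, optics
from h import *
f=optics.grab_frame("side")
cv2.imwrite("pics/i.png",cv2.resize(f["color"][160:280,240:400],(800,600),interpolation=cv2.INTER_CUBIC))
```

```text
(no output)
```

View pics/i.png

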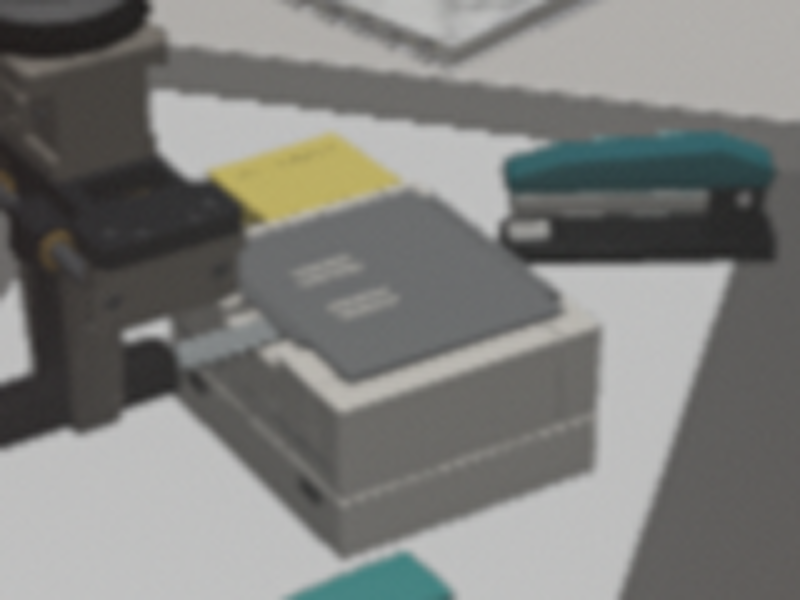

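>>> move_arm:
  travel:
    - [0,0,-0.04]
    - [0,0,-0.08]
    - [0.005,0,-0.12]
    - [0.01,0,-0.16]
  twist: [0,0,0,0]
  fingers: [-1,-1,-1,-1]
  grip_force: 22

```text
clock: 8.48
position: [0.4404, 0.0744, 0.0703]
ee_rot: [[-0.956, -0.292, -0.0], [-0.292, 0.956, 0.0], [0.0, 0.0, -1.0]]
wrist_force: [-1.7, -0.7, 1.4]
opening: 0.239
finger_force: 22.0
```

>>> move_arm:
  travel:
    - [0.01,0,-0.04]
    - [0.015,0.005,-0.08]
    - [0.02,0.005,-0.12]
    - [0.03,0.01,-0.16]
  twist: [0,0,0,0]
  fingers: [-1,-1,-1,-1]

```text
clock: 8.98
position: [0.4439, 0.0755, 0.0547]
ee_rot: [[-0.956, -0.292, 0.0], [-0.292, 0.956, 0.0], [-0.001, 0.0, -1.0]]
wrist_force: [-2.9, -0.2, 5.0]
opening: 0.237
finger_force: 22.0
```

Run:
```python
from rig import env, optics
from h import *
f=optics.grab_frame("side")
P=cloud(f);u=np.array([.957,.289]);S=np.array([.518,.0985]);d=P[...,:2]-S
L=np.stack([d@u,d@np.array([-u[1],u[0]]),P[...,2]],-1)*1000
m=(L[...,0]>5)&(L[...,0]<130)&(abs(L[...,1])<62)&(L[...,2]>72)
for a in range(5,130,15):
    q=L[m&(L[...,0]>=a)&(L[...,0]<a+15)]; print(a,len(q),np.percentile(q[:,2],[50,95]).round(1) if len(q) else '')
print(env.observe()["wrist_force"])
```

```text
5 198 [83.  87.5]
20 217 [83.5 85.7]
35 212 [83.3 85.6]
50 210 [82.7 84.5]
65 206 [82.5 84.3]
80 197 [81.7 84.2]
95 188 [81.3 84. ]
110 185 [80.7 82.9]
125 21 [78.1 80.2]
[-0.82020069  0.35434163  2.58054006]
```

>>> move_arm:
  travel:
    - [0.01,0,-0.03]
    - [0.02,0.005,-0.06]
    - [0.025,0.01,-0.09]
    - [0.025,0.01,-0.09]
  twist: [0,0,0,0]
  fingers: [-1,-1,-1,-1]

```text
clock: 9.52
position: [0.4469, 0.0764, 0.0456]
ee_rot: [[-0.956, -0.292, 0.001], [-0.292, 0.956, 0.0], [-0.001, -0.0, -1.0]]
wrist_force: [1.8, 1.4, 2.9]
opening: 0.237
finger_force: 22.0
```

Run:
```python
from rig import env, optics
from h import *
F={n:optics.grab_frame(n) for n in["side","wrist"]}
f=F["side"]
P=cloud(f);u=np.array([.957,.289]);S=np.array([.518,.0985]);d=P[...,:2]-S
L=np.stack([d@u,d@np.array([-u[1],u[0]]),P[...,2]],-1)*1000
m=(L[...,0]>5)&(L[...,0]<130)&(abs(L[...,1])<62)&(L[...,2]>72)
for a in range(5,130,30):
    q=L[m&(L[...,0]>=a)&(L[...,0]<a+15)]; print(a,len(q),np.percentile(q[:,2],[50,95]).round(1) if len(q) else '')
f=F["wrist"];P=cloud(f);d=P[...,:2]-S
L=np.stack([d@u,d@np.array([-u[1],u[0]]),P[...,2]],-1)*1000
m=(abs(L[...,1]+2)<5)&(L[...,0]<-80)&(L[...,0]>-180)&(L[...,2]>6)&(L[...,2]<100)
for a in range(-150,-30,10):
    q=L[m&(L[...,0]>=a)&(L[...,0]<a+10)]; print(a,len(q),np.median(q,0).round(1) if len(q) else '')
a=np.hstack([cv2.resize(F["side"]["color"][160:280,240:400],(400,300),interpolation=cv2.INTER_CUBIC),cv2.resize(F["wrist"]["color"],(400,300))])
cv2.imwrite("pics/j.png",a)
```

```text
5 231 [85.7 90.6]
35 215 [85.4 87.7]
65 198 [83.7 85.8]
95 183 [81.9 84. ]
125 23 [78.7 81.4]
-150 0 
-140 0 
-130 0 
-120 405 [-113.2   -1.7   24. ]
-110 648 [-104.9   -2.1   28.4]
-100 685 [-95.   -2.1  33.5]
-90 706 [-85.   -2.   38.7]
-80 0 
-70 0 
-60 0 
-50 0 
-40 0
```

View pics/j.png

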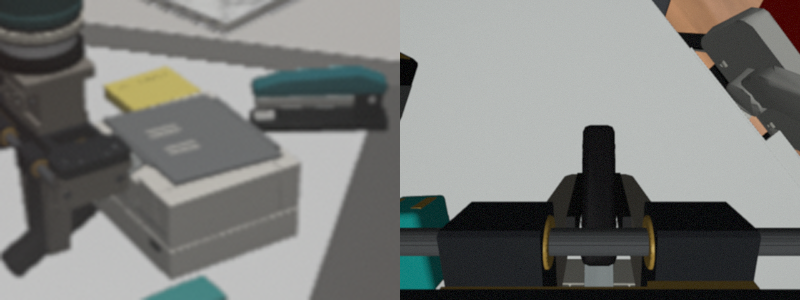

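>>> move_arm:
  travel:
    - [0.02,0.006,0]
    - [0.04,0.012,0.01]
    - [0.06,0.018,0.015]
    - [0.08,0.024,0.02]
    - [0.08,0.024,0.02]
  twist: [0,0,0,0,0]
  fingers: [-1,-1,-1,-1,-1]

```text
clock: 10.25
position: [0.4526, 0.0783, 0.047]
ee_rot: [[-0.956, -0.292, -0.003], [-0.292, 0.956, -0.001], [0.003, 0.0, -1.0]]
wrist_force: [-2.4, -0.5, 0.1]
opening: 0.24
finger_force: 22.0
```

```bash
cat >> h.py <<'E'
u=np.array([.957,.289]);S=np.array([.518,.0985])
def loc(P):
    d=P[...,:2]-S; return np.stack([d@u,d@np.array([-u[1],u[0]]),P[...,2]],-1)*1000
def hatch(f):
    L=loc(cloud(f)); m=(L[...,0]>0)&(L[...,0]<170)&(abs(L[...,1])<62)&(L[...,2]>72)&(L[...,2]<230)
    for a in range(5,170,20):
        q=L[m&(L[...,0]>=a)&(L[...,0]<a+20)]; print(a,len(q),np.percentile(q[:,2],[50,95]).round(1) if len(q) else '')
def tail(f):
    L=loc(cloud(f)); m=(abs(L[...,1]+2)<5)&(L[...,0]<-80)&(L[...,0]>-180)&(L[...,2]>6)&(L[...,2]<105)
    for a in range(-150,-60,10):
        q=L[m&(L[...,0]>=a)&(L[...,0]<a+10)]
        if len(q): print(a,len(q),np.median(q,0).round(1))
E
python3 - <<'E'
from rig import env, optics
from h import *
hatch(optics.grab_frame("side")); tail(optics.grab_frame("wrist"))
E
```

```text
5 225 [ 80.3 124.2]
25 335 [112.2 118.5]
45 222 [106.5 111.1]
65 193 [ 99.4 103.4]
85 190 [91.4 95.5]
105 183 [83.9 88.1]
125 19 [79.3 81.9]
145 0 
165 0 
-110 627 [-104.8   -2.    25.8]
-100 670 [-94.9  -2.   31.1]
-90 691 [-85.   -1.9  36.5]
```

>>> move_arm:
  travel:
    - [-0.1,-0.03,0.01]
    - [-0.25,-0.075,0.03]
    - [-0.4,-0.12,0.05]
    - [-0.48,-0.145,0.3]
    - [-0.48,-0.145,0.8]
  twist: [0,0,0,0,0]
  fingers: [-1,-1,-1,-1,-1]

```text
clock: 10.98
position: [0.4032, 0.0634, 0.1272]
ee_rot: [[-0.956, -0.292, -0.005], [-0.292, 0.956, -0.002], [0.005, -0.0, -1.0]]
wrist_force: [1.2, 0.9, -0.4]
opening: 0.236
finger_force: 22.0
```

>>> move_arm:
  travel:
    - [0,-0.5,0.3]
    - [0,-1,0.3]
  twist: [0,0]
  fingers: [-1,-1]

```text
clock: 11.22
position: [0.407, -0.0362, 0.1599]
ee_rot: [[-0.956, -0.295, 0.006], [-0.295, 0.956, 0.002], [-0.006, 0.0, -1.0]]
wrist_force: [1.5, -0.7, -2.0]
opening: 0.239
finger_force: 22.0
```

>>> move_arm:
  travel:
    - [0.05,-0.5,0]
    - [0.1,-1,0]
  twist: [0,-0.1]
  fingers: [-1,-1]

```text
clock: 11.48
position: [0.4153, -0.1369, 0.1579]
ee_rot: [[-0.99, -0.143, 0.001], [-0.143, 0.99, 0.001], [-0.002, 0.001, -1.0]]
wrist_force: [0.7, 1.3, -1.2]
opening: 0.238
finger_force: 22.0
```

>>> move_arm:
  travel:
    - [0,-0.5,0]
    - [0,-1,0]
    - [0,-1,-0.4]
  twist: [-0.1,-0.2,-0.3]
  fingers: [-1,-1,-1]

```text
clock: 11.85
position: [0.4172, -0.2405, 0.1195]
ee_rot: [[-0.951, 0.309, 0.007], [0.309, 0.951, -0.004], [-0.008, -0.002, -1.0]]
wrist_force: [0.5, 1.9, -1.6]
opening: 0.238
finger_force: 22.0
```

Run:
```python
from rig import env, optics
from h import *
hatch(optics.grab_frame("side"))
f=optics.grab_frame("scene"); P=cloud(f); z=P[...,2]
print(env.observe()["position"])
c=f["color"].astype(int)
blobs(P,(f["range_z"]>0)&(z>.03)&(z<.045)&(P[...,0]>.35)&(P[...,0]<.6)&(abs(P[...,1])<.15)&(P[...,1]<.0),60)
```

```text
5 95 [75.7 77.5]
25 114 [75.5 77.5]
45 53 [75.7 78.4]
65 54 [75.5 77.9]
85 54 [75.5 77.6]
105 465 [ 78.7 158.4]
125 1419 [143.1 186.7]
145 0 
165 0 
[ 0.41277083 -0.23490355  0.11496721]
px [333. 273.] 60 z [31.6 35.6 39.4] (array([557., -44.]), array([36., 16.]), 64.2, [[542.0, -57.0], [556.0, -64.0], [572.0, -31.0], [557.0, -24.0]])
px [282. 310.] 226 z [31.4 36.3 39.6] (array([414., -89.]), array([40., 34.]), 82.7, [[395.0, -106.0], [428.0, -111.0], [433.0, -71.0], [400.0, -67.0]])
```

>>> move_arm:
  travel:
    - [0,-0.2,-0.3]
    - [0,-0.2,-0.6]
    - [0,-0.2,-0.69]
    - [0,-0.2,-0.75]
    - [0,-0.2,-0.8]
    - [0,-0.2,-0.85]
    - [0,-0.2,-0.89]
    - [0,-0.2,-0.89]
  twist: [0,-0.03,-0.03,-0.03,-0.03,-0.03,-0.03,-0.03]
  fingers: [-1,-1,-1,-1,-1,-1,-1,-1]
  grip_force: 10

```text
clock: 12.95
position: [0.4157, -0.2556, 0.0283]
ee_rot: [[-0.94, 0.341, -0.001], [0.341, 0.94, 0.0], [0.001, 0.0, -1.0]]
wrist_force: [0.0, -0.3, 0.3]
opening: 0.24
finger_force: 10.0
```

>>> move_arm:
  travel:
    - [0,0,0]
    - [0,0,0]
    - [0,0,0]
    - [0,0,0.0]
    - [0,0,0.2]
    - [0,0,0.6]
    - [0,0.5,0.9]
  twist: [0,0,0,0,0,0,0]
  fingers: [1,1,1,1,1,1,1]

```text
clock: 13.82
position: [0.4165, -0.2085, 0.1202]
ee_rot: [[-0.938, 0.347, 0.002], [0.347, 0.938, -0.003], [-0.003, -0.002, -1.0]]
wrist_force: [-0.1, 1.9, 1.6]
opening: 0.976
finger_force: 0.0
```

Run:
```python
from rig import env, optics
from h import *
for n in["wrist","scene"]:
    f=optics.grab_frame(n); P=cloud(f); z=P[...,2]
    blobs(P,(f["range_z"]>0)&(z>.007)&(z<.045)&(P[...,0]>.36)&(P[...,0]<.6)&(P[...,1]>-.35)&(P[...,1]<-.2),60)
    blobs(P,(f["range_z"]>0)&(z>.03)&(z<.045)&(P[...,0]>.36)&(P[...,0]<.6)&(P[...,1]>-.2)&(P[...,1]<0),60)
print(env.observe()["position"],env.observe()["clock"])
```

```text
px [250. 280.] 5524 z [11.9 21.3 22.8] (array([ 428., -260.]), array([ 23., 110.]), 70.1, [[372.0, -252.0], [476.0, -289.0], [483.0, -268.0], [380.0, -231.0]])
px [256. 413.] 232 z [11.6 12.5 13.6] (array([ 516., -292.]), array([18.,  9.]), 71.2, [[509.0, -299.0], [517.0, -302.0], [523.0, -285.0], [515.0, -282.0]])
px [517. 208.] 7071 z [33.  35.9 37.1] (array([431., -92.]), array([36., 64.]), 80.4, [[397.0, -105.0], [460.0, -116.0], [466.0, -80.0], [403.0, -69.0]])
px [617. 306.] 1513 z [31.  35.5 36.9] (array([507., -52.]), array([32., 24.]), 72.9, [[491.0, -63.0], [513.0, -70.0], [523.0, -40.0], [500.0, -33.0]])
px [329. 376.] 869 z [ 9.9 18.1 24.4] (array([ 446., -266.]), array([ 24., 152.]), 69.7, [[371.0, -251.0], [513.0, -303.0], [522.0, -281.0], [379.0, -228.0]])
px [327. 275.] 230 z [32.4 36.6 39.6] (array([534., -41.]), array([61., 37.]), 21.3, [[499.0, -36.0], [512.0, -70.0], [570.0, -47.0], [556.0, -13.0]])
px [281. 309.] 190 z [31.5 36.4 39.5] (array([413., -88.]), array([38., 30.]), 81.4, [[395.0, -104.0], [425.0, -109.0], [430.0, -71.0], [401.0, -67.0]])
[ 0.41789005 -0.20096605  0.1203016 ] 13.925
```

>>> move_arm:
  travel:
    - [0.05,0.5,0]
    - [0.13,1,0]
    - [0.13,1,0]
  twist: [0.06,0.125,0.125]
  fingers: [1,1,1]

```text
clock: 14.3
position: [0.4294, -0.1025, 0.1182]
ee_rot: [[-0.988, 0.153, -0.001], [0.153, 0.988, 0.001], [0.001, 0.001, -1.0]]
wrist_force: [-0.2, -0.7, 0.9]
opening: 0.999
finger_force: 0.0
```

>>> move_arm:
  travel:
    - [0,0.09,0]
    - [0,0.09,-0.2]
  twist: [0,0]
  fingers: [1,1]

```text
clock: 14.55
position: [0.43, -0.0974, 0.0991]
ee_rot: [[-0.987, 0.162, 0.003], [0.162, 0.987, -0.0], [-0.003, 0.0, -1.0]]
wrist_force: [-0.3, 0.5, -0.5]
opening: 1.001
finger_force: 0.0
```

>>> move_arm:
  travel:
    - [0,0.05,-0.3]
    - [0,0.05,-0.65]
    - [0,0.05,-0.65]
    - [0,0.05,-0.65]
    - [0,0.05,-0.65]
    - [0,0.05,-0.65]
    - [0,0.05,-0.65]
    - [0,0.05,-0.65]
    - [0,0.05,-0.65]
    - [0,0.05,-0.65]
  twist: [0,0,0,0,0,0,0,0,0,0]
  fingers: [1,1,1,-1,-1,-1,-1,-1,-1,-1]
  grip_force: 20

```text
clock: 15.8
position: [0.4291, -0.0916, 0.0337]
ee_rot: [[-0.987, 0.16, 0.0], [0.16, 0.987, 0.0], [0.0, 0.0, -1.0]]
wrist_force: [-0.6, 1.3, 2.5]
opening: 0.387
finger_force: 20.0
```

>>> move_arm:
  travel:
    - [0,0,0]
    - [0,0,0.2]
    - [0,0,0.6]
    - [0,0,1]
  twist: [0,0,0,0]
  fingers: [-1,-1,-1,-1]

```text
clock: 16.3
position: [0.4284, -0.0919, 0.1341]
ee_rot: [[-0.987, 0.161, -0.002], [0.161, 0.987, -0.001], [0.002, -0.001, -1.0]]
wrist_force: [-0.0, 0.2, -1.1]
opening: 0.393
finger_force: 20.0
```

Run:
```python
from rig import env, optics
from h import *
for n in["scene","side"]:
    f=optics.grab_frame(n); L=loc(cloud(f)); v=f["range_z"]>0
    m=v&(L[...,0]>8)&(L[...,0]<125)&(abs(L[...,1])<68)&(L[...,2]>36)&(L[...,2]<70)
    q=L[m]; print(n,len(q),"x pct",np.percentile(q[:,0],[50,80,90,97,99]).round(1),"y pct",np.percentile(q[:,1],[50,80,90,97,99]).round(1))
    fw=q[(q[:,0]>40)&(q[:,0]<90)&(q[:,1]>30)]; bw=q[(q[:,1]<30)&(q[:,0]>80)]
    print("far wall y",np.median(fw[:,1]).round(1),len(fw),"back wall x",np.median(bw[:,0]).round(1),len(bw))
    q=L[v&(L[...,0]>8)&(L[...,0]<125)&(abs(L[...,1])<68)&(L[...,2]>20)&(L[...,2]<34)]; print("floor z",np.median(q[:,2]),len(q),np.percentile(q[:,1],[2,98]))
    m=v&(L[...,2]>72)&(L[...,2]<80)&(L[...,0]>-6)&(L[...,0]<100)&(abs(L[...,1])<95); q=L[m]
    print("box top y ext",np.percentile(q[:,1],[1,99]).round(1),"x min",np.percentile(q[:,0],[1,3]).round(1), rect(cloud(f)[m]))
    c=f["color"].copy(); 
    if n=="scene": cv2.imwrite("pics/k.png",cv2.resize(c[160:290,250:390],(700,600),interpolation=cv2.INTER_CUBIC))
```

```text
scene 401 x pct [108.5 110.6 111.4 112.2 113. ] y pct [24.4 53.3 54.6 55.9 56.7]
far wall y 54.0 51 back wall x 109.5 206
floor z 31.17445929184326 300 [-12.10855739  55.83075423]
box top y ext [-75.   71.9] x min [-0.1  1. ] (array([565., 113.]), array([101., 152.]), 17.1, [[494.0, 171.0], [539.0, 25.0], [635.0, 55.0], [591.0, 200.0]])
side 632 x pct [ 97.  111.1 112.1 113.4 113.9] y pct [39.  50.8 52.3 53.6 54.6]
far wall y 50.7 174 back wall x 110.8 194
floor z 30.31832786697075 173 [ 8.24430043 53.66725616]
box top y ext [-78.2  72.8] x min [0.8 1.9] (array([566., 111.]), array([101., 156.]), 16.5, [[495.0, 171.0], [540.0, 22.0], [637.0, 51.0], [592.0, 200.0]])
```

View pics/k.png

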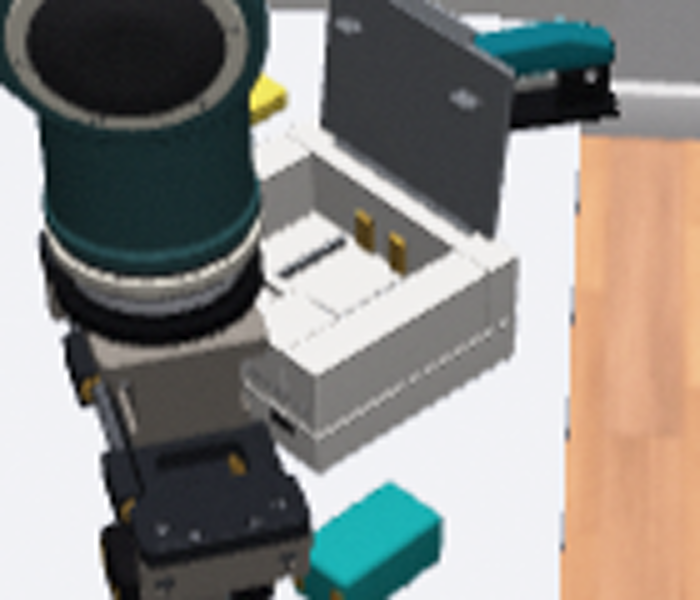

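>>> move_arm:
  travel:
    - [0,0.2,0.3]
    - [0.2,0.6,0.36]
    - [0.4,1,0.36]
  twist: [0.1,0.2,0.3]
  fingers: [-1,-1,-1]

```text
clock: 16.77
position: [0.4693, 0.0095, 0.1693]
ee_rot: [[-0.957, -0.289, 0.0], [-0.289, 0.957, 0.001], [-0.0, 0.001, -1.0]]
wrist_force: [-0.2, 0.6, -1.0]
opening: 0.394
finger_force: 20.0
```

>>> move_arm:
  travel:
    - [0.3,0.4,0]
    - [0.6,0.8,0]
    - [0.8,1,0]
    - [0.8,1,0]
  twist: [0.005,0.005,0.005,0.005]
  fingers: [-1,-1,-1,-1]

```text
clock: 17.27
position: [0.5492, 0.1102, 0.1675]
ee_rot: [[-0.955, -0.296, -0.002], [-0.295, 0.955, -0.001], [0.002, -0.0, -1.0]]
wrist_force: [-0.2, 0.5, -2.0]
opening: 0.389
finger_force: 20.0
```

Run:
```python
from rig import env, optics
from h import *
f=optics.grab_frame("wrist"); np.savez("/tmp/w2.npz",**f); o=env.observe(); print(o["position"],o["ee_rot"][:,1])
cv2.imwrite("pics/w2.png",f["color"])
L=loc(cloud(f)); v=f["range_z"]>0
print("tcp loc",loc(o["position"]))
for lo,hi in[(34,42),(20,34),(43,70),(72,80)]:
    q=L[v&(L[...,2]>lo)&(L[...,2]<hi)&(L[...,0]>5)&(L[...,0]<125)&(abs(L[...,1])<78)]
    print(lo,len(q),np.percentile(q,[2,50,98],axis=0).round(1).tolist() if len(q) else '')
    h=np.histogram(q[:,1],np.arange(-78,80,3)); print([(int(a),int(n)) for a,n in zip(h[1],h[0]) if n>10])
```

```text
[0.54826986 0.10848998 0.16768045] [-2.93532384e-01  9.55949072e-01 -3.33219809e-04]
tcp loc [ 31.855366     0.81242315 167.68044641]
34 105 [[48.2, -53.0, 34.1], [56.7, -52.6, 38.2], [67.7, 51.4, 41.8]]
[(-54, 62), (51, 41)]
20 973 [[49.1, -52.8, 28.6], [57.1, -36.4, 30.0], [65.6, 51.1, 32.3]]
[(-54, 86), (-51, 92), (-48, 79), (-45, 76), (-42, 83), (-39, 84), (-36, 78), (-33, 12), (36, 76), (39, 67), (42, 69), (45, 74), (48, 72), (51, 25)]
43 2049 [[5.4, -52.9, 45.8], [14.1, -2.2, 68.5], [111.4, 51.4, 69.9]]
[(-54, 314), (-33, 37), (-30, 19), (-24, 56), (-21, 99), (-18, 94), (-15, 94), (-12, 90), (-9, 97), (-6, 94), (-3, 96), (0, 95), (3, 92), (6, 95), (9, 98), (12, 91), (15, 91), (18, 93), (21, 15), (33, 47), (51, 231)]
72 12837 [[5.8, -73.8, 74.4], [27.2, -26.3, 75.9], [72.2, 72.5, 77.3]]
[(-78, 66), (-75, 540), (-72, 567), (-69, 577), (-66, 563), (-63, 546), (-60, 534), (-57, 497), (-54, 410), (-51, 244), (-48, 258), (-45, 268), (-42, 267), (-39, 274), (-36, 260), (-33, 249), (-30, 248), (-27, 179), (-24, 87), (21, 99), (24, 133), (27, 181), (30, 252), (33, 273), (36, 272), (39, 268), (42, 274), (45, 251), (48, 237), (51, 478), (54, 475), (57, 485), (60, 517), (63, 543), (66, 558), (69, 554), (72, 353)]
```

View pics/w2.png

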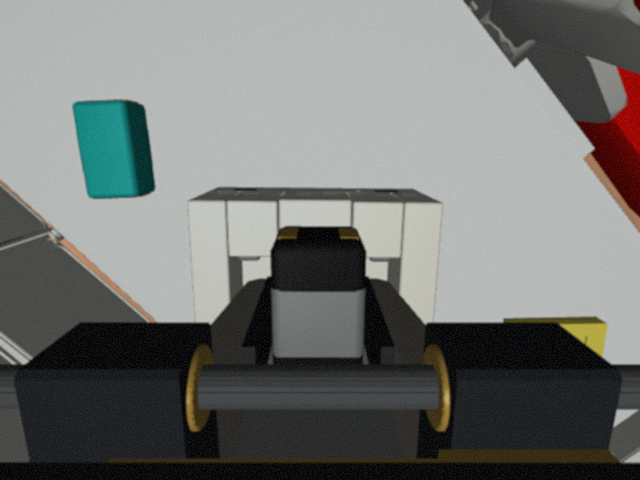

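>>> move_arm:
  travel:
    - [0.2,0.05,0]
    - [0.364,0.093,0]
    - [0.364,0.093,-0.2]
    - [0.364,0.093,-0.45]
    - [0.364,0.093,-0.45]
    - [0.364,0.093,-0.45]
  twist: [0,0,0,0,0,0]
  fingers: [-1,-1,-1,-1,-1,-1]

```text
clock: 18.08
position: [0.585, 0.1169, 0.1245]
ee_rot: [[-0.957, -0.292, -0.001], [-0.292, 0.957, -0.0], [0.001, -0.0, -1.0]]
wrist_force: [0.1, -0.1, -1.8]
opening: 0.389
finger_force: 20.0
```

Run:
```python
from rig import env
from h import *
o=env.observe(); print(loc(o["position"]),o["ee_rot"][:,1],o["wrist_force"])
```

```text
[ 69.41736903  -1.74770745 124.46470642] [-2.91561525e-01  9.56552074e-01 -8.60871698e-05] [ 0.13429092 -0.09317139 -1.7942132 ]
```

>>> move_arm:
  travel:
    - [0,0.009,-0.15]
    - [0,0.009,-0.3]
    - [0,0.009,-0.4]
    - [0,0.009,-0.48]
    - [0,0.009,-0.54]
    - [0,0.009,-0.58]
    - [0,0.009,-0.6]
    - [0,0.009,-0.6]
  twist: [0,0,0,0,0,0,0,0]
  fingers: [-1,-1,-1,-1,-1,-1,-1,-1]

```text
clock: 19.08
position: [0.5856, 0.1185, 0.0647]
ee_rot: [[-0.956, -0.292, 0.0], [-0.292, 0.956, 0.0], [-0.0, 0.0, -1.0]]
wrist_force: [-0.0, -0.2, -2.0]
opening: 0.391
finger_force: 20.0
```

>>> move_arm:
  travel:
    - [0,0,-0.01]
    - [0,0,-0.01]
    - [0,0,-0.01]
    - [0,0,-0.01]
    - [0,0,-0.01]
    - [0,0,0.2]
    - [0,0,0.5]
    - [0,0,1]
  twist: [0,0,0,0,0,0,0,0]
  fingers: [-1,-1,0.1,0.1,0.1,0.1,0.1,0.1]

```text
clock: 20.08
position: [0.5848, 0.1183, 0.1658]
ee_rot: [[-0.956, -0.292, -0.002], [-0.292, 0.956, -0.001], [0.002, -0.0, -1.0]]
wrist_force: [0.6, -0.2, 0.5]
opening: 0.551
finger_force: 0.0
```

>>> move_arm:
  travel:
    - [-0.3,-0.3,0.4]
    - [-0.6,-0.6,0.8]
  twist: [0,0]
  fingers: [-1,-1]

```text
clock: 20.32
position: [0.525, 0.0576, 0.2472]
ee_rot: [[-0.956, -0.293, 0.002], [-0.293, 0.956, 0.0], [-0.002, -0.0, -1.0]]
wrist_force: [0.8, 0.5, 1.2]
opening: 0.349
finger_force: 0.0
```

Run:
```python
from rig import env, optics
from h import *
for n in["wrist","scene"]:
    f=optics.grab_frame(n); P=cloud(f); L=loc(P); v=f["range_z"]>0
    m=v&(L[...,2]>60)&(L[...,2]<71)&(L[...,0]>30)&(L[...,0]<112)&(abs(L[...,1])<45)
    q=L[m]; print(n,len(q),np.percentile(q,[2,50,98],axis=0).round(1).tolist() if len(q) else '')
    if len(q): print(rect(q/1000))
    m=v&(L[...,2]>85)&(L[...,0]>95)&(L[...,0]<190)&(abs(L[...,1])<70)&(L[...,2]<205); q=L[m]
    print("hatch",len(q),np.percentile(q,[2,50,98],axis=0).round(1).tolist() if len(q) else '')
print(env.observe()["position"],loc(env.observe()["position"]))
```

```text
wrist 1214 [[40.8, -41.8, 60.6], [83.2, -14.7, 65.5], [111.7, 11.5, 70.3]]
(array([ 77., -14.]), array([40., 84.]), 74.3, [[31.0, -22.0], [112.0, -45.0], [123.0, -6.0], [42.0, 17.0]])
hatch 5178 [[121.3, -61.3, 120.9], [129.2, -26.1, 145.4], [131.7, 9.0, 165.3]]
scene 341 [[42.8, -32.7, 60.8], [78.0, -1.8, 66.7], [111.5, 33.3, 70.6]]
(array([76.,  1.]), array([88., 71.]), 89.6, [[40.0, -43.0], [111.0, -44.0], [112.0, 45.0], [41.0, 45.0]])
hatch 1094 [[121.5, -59.9, 86.8], [127.3, -17.0, 130.5], [135.9, 54.8, 189.2]]
[0.52574409 0.05480082 0.25022114] [ -5.21797218 -44.05815787 250.2211395 ]
```

Run:
```python
from rig import env, optics
from h import *
f=optics.grab_frame("scene"); L=loc(cloud(f)); v=f["range_z"]>0
c=f["color"].astype(int)
m=v&(L[...,2]>57)&(L[...,2]<85)&(L[...,0]>36)&(L[...,0]<106)&(abs(L[...,1])<30)
m&=(c.max(-1)<170)
n,l,s,_=cv2.connectedComponentsWithStats(m.astype(np.uint8)); 
for i in range(1,n):
    if s[i,4]>30:
        q=L[l==i]; q=q[q[:,2]>np.median(q[:,2])-3]; print(s[i],"z",np.percentile(q[:,2],[5,50,95]).round(1),rect(q/1000))
```

```text
[301 205  28  20 295] z [64.4 67.3 70. ] (array([71.,  1.]), array([62., 38.]), 1.6, [[40.0, 19.0], [41.0, -19.0], [103.0, -17.0], [102.0, 21.0]])
```

>>> move_arm:
  travel:
    - [0.3,0.3,0]
    - [0.6,0.6,0]
    - [0.8,0.89,0]
  twist: [0,0,0]
  fingers: [-1,-1,-1]

```text
clock: 20.85
position: [0.6066, 0.1497, 0.2438]
ee_rot: [[-0.956, -0.293, -0.001], [-0.293, 0.956, -0.0], [0.001, 0.0, -1.0]]
wrist_force: [-0.6, -0.1, -0.5]
opening: 0.006
finger_force: 0.0
```

>>> move_arm:
  travel:
    - [0.4,0,0]
    - [0.66,0,0]
    - [0.66,0,0]
    - [0.66,0,-0.3]
    - [0.66,0,-0.6]
    - [0.66,0,-0.6]
  twist: [0,0,0,0,0,0]
  fingers: [-1,-1,-1,-1,-1,-1]

```text
clock: 21.6
position: [0.6689, 0.1481, 0.1818]
ee_rot: [[-0.956, -0.293, -0.006], [-0.293, 0.956, -0.001], [0.006, 0.001, -1.0]]
wrist_force: [0.3, 0.4, -0.1]
opening: 0.005
finger_force: 0.0
```

Run:
```python
from rig import env
from h import *
o=env.observe(); print(loc(o["position"]),o["wrist_force"],o["opening"])
```

```text
[158.76454887   3.84600395 181.84241019] [ 0.30907333  0.3815153  -0.12378244] 0.0051930252942081045
```

>>> move_arm:
  travel:
    - [-0.16,-0.08,0]
    - [-0.3,-0.13,0.02]
    - [-0.42,-0.17,0.02]
    - [-0.54,-0.2,0]
    - [-0.64,-0.235,-0.04]
  twist: [0,0,0,0,0]
  fingers: [-1,-1,-1,-1,-1]

```text
clock: 22.22
position: [0.607, 0.1242, 0.181]
ee_rot: [[-0.956, -0.293, 0.001], [-0.293, 0.956, 0.001], [-0.001, 0.001, -1.0]]
wrist_force: [0.3, 1.3, 1.5]
opening: 0.009
finger_force: 0.4
```

>>> move_arm:
  travel:
    - [-0.12,-0.036,-0.08]
    - [-0.24,-0.072,-0.18]
    - [-0.31,-0.092,-0.28]
    - [-0.37,-0.11,-0.375]
    - [-0.41,-0.122,-0.47]
    - [-0.44,-0.133,-0.56]
    - [-0.44,-0.133,-0.56]
  twist: [0,0,0,0,0,0,0]
  fingers: [-1,-1,-1,-1,-1,-1,-1]

```text
clock: 23.1
position: [0.563, 0.1105, 0.1237]
ee_rot: [[-0.956, -0.292, -0.001], [-0.292, 0.956, -0.0], [0.001, -0.0, -1.0]]
wrist_force: [-0.8, -0.3, 1.2]
opening: 0.003
finger_force: 0.5
```

Run:
```python
from rig import env,optics
from h import *
o=env.observe(); print(loc(o["position"]),o["wrist_force"]); hatch(optics.grab_frame("side"))
```

```text
[ 46.5467867   -1.48375951 123.72748017] [-0.81433232 -0.3158814   1.15065305]
5 659 [110.4 226.5]
25 872 [123.  223.4]
45 330 [107.6 226.5]
65 160 [91.9 95.6]
85 207 [87.4 90.1]
105 215 [82.6 85.4]
125 21 [79.  80.9]
145 0 
165 0
```

>>> move_arm:
  travel:
    - [-0.08,-0.024,-0.04]
    - [-0.158,-0.048,-0.08]
    - [-0.158,-0.048,-0.12]
    - [-0.158,-0.048,-0.16]
    - [-0.158,-0.048,-0.19]
    - [-0.158,-0.048,-0.2]
  twist: [0,0,0,0,0,0]
  fingers: [-1,-1,-1,-1,-1,-1]

```text
clock: 23.9
position: [0.5473, 0.1058, 0.1043]
ee_rot: [[-0.956, -0.292, -0.0], [-0.292, 0.956, 0.0], [0.0, 0.0, -1.0]]
wrist_force: [0.1, 0.1, -0.4]
opening: 0.005
finger_force: 0.0
```

>>> move_arm:
  travel:
    - [0,0,-0.01]
    - [0,0,-0.02]
    - [0,0,-0.025]
  twist: [0,0,0]
  fingers: [-1,-1,-1]

```text
clock: 24.28
position: [0.5475, 0.1059, 0.1023]
ee_rot: [[-0.956, -0.292, -0.001], [-0.292, 0.956, 0.0], [0.0, 0.0, -1.0]]
wrist_force: [-3.0, -0.4, 5.5]
opening: 0.003
finger_force: 3.1
```

Pressing on a shut hatch; press a little further to be sure, then retreat and check.

>>> move_arm:
  travel:
    - [0,0,-0.01]
    - [0,0,-0.01]
    - [0,0,0.3]
    - [0,0,0.8]
    - [0,0,1]
  twist: [0,0,0,0,0]
  fingers: [-1,-1,-1,-1,-1]

```text
clock: 24.9
position: [0.5491, 0.106, 0.2046]
ee_rot: [[-0.956, -0.292, 0.004], [-0.292, 0.956, 0.001], [-0.004, 0.0, -1.0]]
wrist_force: [0.1, -0.7, -0.3]
opening: 0.004
finger_force: 0.0
```

>>> move_arm:
  travel:
    - [-0.4,-0.5,0.3]
    - [-0.8,-1,0.3]
    - [-0.8,-1,0.3]
    - [-0.8,-1,0.3]
  twist: [0,0,0,0]
  fingers: [-1,-1,-1,-1]

```text
clock: 25.4
position: [0.4679, 0.006, 0.2324]
ee_rot: [[-0.957, -0.292, 0.001], [-0.292, 0.957, 0.001], [-0.001, 0.001, -1.0]]
wrist_force: [-0.0, 0.5, 0.2]
opening: 0.007
finger_force: 0.0
```

Run:
```python
from rig import env,optics
from h import *
f=optics.grab_frame("side"); hatch(f); g=optics.grab_frame("scene"); hatch(g)
P=cloud(g); z=P[...,2]; r=(g["range_z"]>0)
blobs(P,r&(z>.007)&(z<.045)&(P[...,0]>.36)&(P[...,0]<.6)&(P[...,1]>-.35)&(P[...,1]<-.2),60)
blobs(P,r&(z>.012)&(z<.06)&(P[...,0]>.53)&(P[...,0]<.82)&(P[...,1]>.2)&(P[...,1]<.4),100)
print(env.observe()["joint_vel"].round(3),env.observe()["clock"])
```

```text
5 316 [80.9 84.6]
25 284 [81.  83.3]
45 275 [81.1 83.2]
65 276 [80.6 83. ]
85 264 [80.8 83. ]
105 251 [80.7 83. ]
125 18 [77.8 81.6]
145 0 
165 0 
5 268 [82.1 85.5]
25 275 [82.4 85. ]
45 233 [82.3 85.6]
65 231 [82.2 85.1]
85 220 [82.1 85.9]
105 204 [82.  85.6]
125 23 [77.  81.4]
145 0 
165 0 
px [329. 376.] 869 z [ 9.8 18.1 24.6] (array([ 446., -265.]), array([ 26., 152.]), 72.7, [[370.0, -255.0], [515.0, -300.0], [523.0, -275.0], [378.0, -230.0]])
px [333. 153.] 1091 z [15.5 35.  41.1] (array([742., 321.]), array([155., 159.]), 0.2, [[665.0, 400.0], [665.0, 241.0], [820.0, 241.0], [819.0, 400.0]])
px [349. 176.] 677 z [13.2 43.6 58.5] (array([742., 242.]), array([ 33., 132.]), 77.2, [[674.0, 241.0], [803.0, 211.0], [810.0, 244.0], [681.0, 273.0]])
[-0.007  0.013 -0.005 -0.003  0.002  0.002  0.001] 25.5
```

The hatch lies level at 81 mm, so it is shut; the tool lies flat and the stapler hasn't moved.

```bash
python3 -c "
from rig import env
print(env.close_job())"
```

```text
the job is handed in; nothing more can be done
None
```

The job is handed in (no verdict came back): the tool levered the hatch open and lies flat on the shelf, the battery is in the bay between the ribs, the hatch is pressed shut and measures level at 81 mm, the stapler measured unmoved, and the notes were not re-measured but nothing went near them.

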